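# Find the fullest tin of mixing balls by its weight

### The arm

A 6-joint arm with a two-finger parallel gripper is mounted at the origin on the work surface. World frame = base frame: x ahead of the robot, y to its left, z up, the work surface at z = 0. Lengths are in m, angles in rad, forces in N, time in s.
With the tool pointing down it reaches from about 0.375 to 0.925 m from the base axis. Payload 5.7 kg.
Tool frame: the origin (TCP) lies midway between the tips of the shut fingers; the grasp point (between the pads) lies 19 mm behind it; z points along the fingers, x is the direction in which the jaws open and shut, and the axes are right-handed (so a half turn about z gives the same grasp; the last joint's range is limited). The gripper opens to 88 mm and grips with 3 to 60 N. Pads are 20 mm wide; open, the fingers measure 115 mm over their backs; the gripper's body (75 mm by 178 mm) begins 61 mm behind the grasp point.
Start: joints at [-0.115, 0.359, 1.51, -0, 1.272, -0.115], TCP at [0.6, -0, 0.223] pointing down, gripper open.
Joint ranges: [-2.97, 2.97], [-1.01, 2.36], [0.21, 2.38], [-0.96, 4.11], [0.2, 2.71], [-2.98, 2.98]. Speed limits (rad/s): [2.39, 2.39, 3.14, 3.14, 3.14, 3.14].

### API

Orientations are given as a unit quaternion [x, y, z, w].
In Python, from bench import move_ptp, servo_line, goto_joints, move_gripper, sleep, inverse_kinematics, capture, PlanningError, close_job, spot_in, silhouettes, current_clock, current_joint_pos, current_qvel, current_joint_torque, current_position, current_orientation, current_force, current_torque, current_finger_gap gives the robot as it stands. Calls block until the motion is done:
- move_ptp(position, orientation): joint-space move of the TCP to a pose.
- servo_line(position, orientation=None, rate=0.15, contact_N=None): straight line of the TCP; orientation=None keeps the orientation; rate is the mean speed in m/s. With contact_N (N) it stops when the force on the tool has changed by that much, and returns True; else False.
- goto_joints(angles): joint-space move.
- move_gripper(opening): finger opening in m; the grip force is fixed at half the most; returns when the fingers have stopped.
- sleep(seconds).
- inverse_kinematics(position, orientation): joint angles nearest the present ones, or None.
- capture(name): name is "scene" or "side" or "wrist"; returns a dict with "image" (384x512x3 uint8, blue, green, red), "range_z" (384x512 float32, m along the optical axis (not along the pixel's ray), 0 where there is no reading), "intrinsics" (3x3 intrinsics, pixels), "R" (3x3) and "t" (3): a world point X has camera coordinates R X + t. Camera axes: x right, y down, z forward; pixel columns grow to the right and rows downward; lengths in m; the calibration is good to about 2 mm. A picture is of the moment at which its call begins.
A pose or a line that the arm cannot do raises PlanningError and nothing moves.
- close_job(): hands the job in, once; it reports no verdict.
Trained networks look in the newest picture that a camera, given by its name, has taken for a name from the list of things; names that differ only in an ending like _2 or _b are one class to them, and where a whole thing is asked for, a point or a joint stands for the part that bears it (a point fixed in the world has none). Each returns a list of dicts, best first, with "conf" (0 to 1); they miss things now and then, are a little off and sometimes report something else, mostly with a low value. They report only what shows in the picture. A call takes as long as a camera call.
- spot_in(camera, query): "xy" ([column, row] in pixels, amid what is visible of it).
- silhouettes(camera, query): "region" (384x512 bool, what is visible of it) and "xy" ([column, row] in pixels, amid what is visible of it).
Readings, each from a call of its own:
- current_clock(): time.
- current_joint_pos(): joint angles.
- current_qvel(): joint speeds.
- current_joint_torque(): joint torques, N m.
- current_position(): TCP position.
- current_orientation(): TCP orientation.
- current_force(): force on the tool from outside, world axes, zero at the start.
- current_torque(): the same for the moment, N m.
- current_finger_gap(): finger opening in m.
Only numpy, scipy, OpenCV 4.12 (cv2) and the standard library are available. Lean on these libraries where they do the work, as an engineer would, in place of code of your own. Each camera call takes 0.05 s, during which the arm holds its last target.

### The job

Three closed tins of steel mixing balls, alike outside and all part-used, stand on the black rubber mat: lift them to feel which is the heaviest, that is the fullest. Stand the two lighter ones upright in the steel drip tray, to go back on the shelf, and finish while holding the heaviest up in the gripper for the painter, upright, still and a good 15 cm clear of the bench: do not put it down. Do not tip or drop any tin, and leave the mixing cup, the tape roll and the large blue can where they are.

Things in the scene. Friction and masses are not known exactly. Their poses are not given: they have to be found in the camera images.
- tin_a_mid (a point): closed round lever-lid tin with a plain orange label, 60 mm in diameter, 105 mm tall; this point is its centre, 52.5 mm above its underside, z up its axis. The three tins look alike, but hold different amounts, which cannot be seen: they weigh 0.09 to 0.48 kg, no two within 0.1 kg. The contents hardly shift. At the start the tins stand at least 105 mm apart, centre to centre
- tin_b_mid (a point): another of the three alike tins, 60 mm in diameter, 105 mm tall: its centre, 52.5 mm above its underside, z up its axis
- tin_c_mid (a point): another of the three alike tins, 60 mm in diameter, 105 mm tall: its centre, 52.5 mm above its underside, z up its axis
- tray: fixed shallow steel drip tray, 160 mm (its x) by 340 mm (its y), rim 22 mm above the bench, walls and floor 3 mm thick; origin under its centre on the bench, so that its inner floor is at z = 3 mm. All three tins fit in a row along its y, 110 mm apart
- mat: fixed black rubber mat on which the tins stand at the start, 270 mm (its x) by 340 mm (its y), 3 mm thick; origin under its centre on the bench
- cup: loose light-blue plastic mixing cup, 86 mm across its rim, 85 mm tall, open on top; origin at the centre of its underside; leave it alone
- tape: loose tan roll of masking tape lying flat, 104 mm across, 24 mm tall; origin at the centre of its underside; leave it alone
- can: loose large tin with a blue label and wire bail, 100 mm in diameter, 120 mm tall; origin at the centre of its underside; leave it alone

How it is judged:
By the outcome, as a careful person would: the job done as asked, in the order asked, and still so for the second after the job is handed in, while the arm keeps its last pose, push and grip.
It also fails if it takes over 72 s, if anything falls off the work surface, if the arm or the gripper's body presses on something with over 40 N, if the wrist force passes 120 N, or if a joint passes its speed limit or range.

## Working session

There is one attempt and no reset: what is moved stays moved. The work goes in short steps, each a Python script; the robot and the scene stay as the last script left them, time stands still between calls to the robot, and variables do not carry over. Pictures are saved under pics/ and viewed, and the job is handed in when it is done.

```bash
ls; mkdir -p pics
python3 - <<'E'
from bench import *
import cv2,numpy as np
a=[]
for n in("scene","side"):
    c=capture(n); cv2.imwrite(f"pics/{n}0.png",c["image"])
    K=np.array(c["intrinsics"]);R=np.array(c["R"]);t=np.array(c["t"])
    for q in("tin_a_mid","tray","mat","cup","tape","can"):
        for d in silhouettes(n,q):
            m=d["region"]; z=c["range_z"]; v,u=np.nonzero(m&(z>0)); zz=z[v,u]
            P=np.stack([(u-K[0,2])/K[0,0]*zz,(v-K[1,2])/K[1,1]*zz,zz]); X=(R.T@(P-t[:,None])).T
            if len(X)<20: continue
            top=X[X[:,2]>np.percentile(X[:,2],98)-0.006]
            print(n,q,round(d["conf"],2),np.round(d["xy"]),len(X),"min",X.min(0).round(3),"max",X.max(0).round(3),"topmid",((top.min(0)+top.max(0))/2).round(3))
print(current_clock(),current_orientation(),current_force())
E
```

```text
pics
scene tin_a_mid 0.71 [100. 228.] 1121 min [ 0.349 -0.379 -0.001] max [ 0.496 -0.321  0.114] topmid [ 0.465 -0.35   0.11 ]
scene tray 0.77 [301. 141.] 5193 min [ 0.416 -0.032 -0.006] max [0.687 0.434 0.347] topmid [0.561 0.191 0.183]
scene mat 0.68 [147. 245.] 10223 min [ 0.373 -0.424 -0.005] max [ 0.663 -0.066  0.011] topmid [ 0.519 -0.245  0.006]
scene mat 0.41 [ 99. 230.] 1149 min [ 0.357 -0.379 -0.006] max [ 0.496 -0.305  0.114] topmid [ 0.465 -0.349  0.11 ]
scene cup 0.76 [294. 230.] 1345 min [ 0.668 -0.052 -0.003] max [0.793 0.076 0.09 ] topmid [ 0.75  -0.009  0.085]
scene tape 0.73 [226. 305.] 1087 min [ 0.687 -0.271 -0.005] max [ 0.802 -0.161  0.029] topmid [ 0.751 -0.219  0.025]
scene can 0.74 [346. 182.] 2245 min [ 0.643  0.139 -0.007] max [0.802 0.308 0.128] topmid [0.751 0.19  0.123]
side tin_a_mid 0.68 [211. 310.] 1679 min [ 0.436 -0.38   0.002] max [ 0.496 -0.24   0.113] topmid [ 0.466 -0.349  0.109]
side mat 0.87 [236. 299.] 12021 min [ 0.373 -0.424 -0.002] max [ 0.665 -0.069  0.11 ] topmid [ 0.519 -0.246  0.055]
side cup 0.57 [312. 190.] 1059 min [ 0.71  -0.054 -0.   ] max [0.828 0.134 0.089] topmid [ 0.753 -0.01   0.085]
side tape 0.67 [326. 268.] 972 min [ 0.7   -0.271 -0.   ] max [ 0.802 -0.147  0.029] topmid [ 0.751 -0.219  0.026]
side can 0.86 [295. 147.] 1440 min [ 0.697  0.139 -0.   ] max [0.86  0.444 0.126] topmid [0.753 0.188 0.123]
0.7 [ 9.99999999e-01  1.61460565e-05 -2.30311847e-05  2.70587148e-05] [ 0.0062049   0.43646348 -0.89147721]
```

View pics/scene0.png

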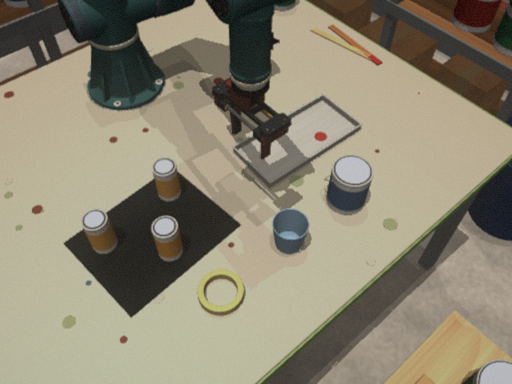

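View pics/side0.png

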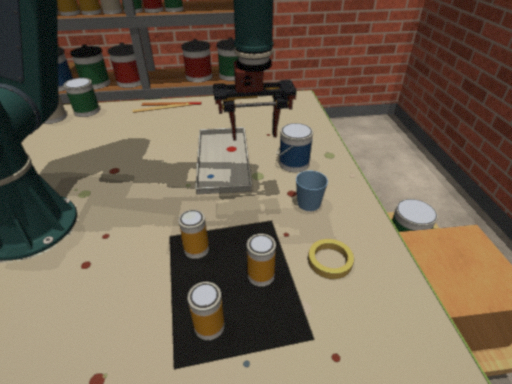

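Scene view: tins at about (100,232), (167,180) and (168,240) on the mat. The tray is at (298,140), partly under the arm, with the cup at (291,230), tape at (221,292) and can at (350,183). The network found only one tin, so I'll locate all three tins and the tray by depth.

```bash
cat > h.py <<'E'
from bench import *
import cv2,numpy as np
def cloud(c):
    K=np.array(c["intrinsics"]);R=np.array(c["R"]);t=np.array(c["t"]);z=c["range_z"].astype(float)
    v,u=np.indices(z.shape)
    P=np.stack([(u-K[0,2])/K[0,0]*z,(v-K[1,2])/K[1,1]*z,z],-1)-t
    X=P@R; X[z<=0]=np.nan
    return X
def tops(X,zl,zh,xr,yr,minpx=25):
    m=(X[...,2]>zl)&(X[...,2]<zh)&(X[...,0]>xr[0])&(X[...,0]<xr[1])&(X[...,1]>yr[0])&(X[...,1]<yr[1])
    n,L,s,_=cv2.connectedComponentsWithStats(m.astype(np.uint8))
    out=[]
    for i in range(1,n):
        if s[i,4]>=minpx:
            p=X[L==i]; (cx,cy),r=cv2.minEnclosingCircle(p[:,:2].astype(np.float32))
            out.append((np.round([cx,cy,r],4),np.median(p[:,2]).round(4),s[i,4],p[:,:2].mean(0).round(4)))
    return out
E
python3 - <<'E'
from h import *
for n in("scene","side"):
    c=capture(n);X=cloud(c)
    for o in tops(X,.1,.118,(.35,.7),(-.45,-.04)): print(n,o)
    m=(X[...,2]>.012)&(X[...,2]<.027)&(X[...,0]>.38)&(X[...,0]<.7)&(X[...,1]>-.06)&(X[...,1]<.45)
    nn,L,s,_=cv2.connectedComponentsWithStats(m.astype(np.uint8))
    for i in range(1,nn):
        if s[i,4]>15:
            p=X[L==i][:,:2];print(n,"rim",s[i,4],cv2.minAreaRect(p.astype(np.float32)),p.min(0),p.max(0))
E
```

```text
scene (array([ 0.4374, -0.1432,  0.0314]), np.float64(0.1085), np.int32(398), array([ 0.4407, -0.1437]))
scene (array([ 0.4633, -0.3487,  0.032 ]), np.float64(0.1085), np.int32(502), array([ 0.4664, -0.3497]))
scene (array([ 0.583 , -0.2397,  0.031 ]), np.float64(0.1086), np.int32(511), array([ 0.5849, -0.2409]))
scene rim 812 ((0.5232227444648743, 0.2409004420042038), (0.3484364449977875, 0.16748660802841187), 88.12248229980469) [0.43402807 0.06460464] [0.61091102 0.41538331]
side (array([ 0.4388, -0.1424,  0.0308]), np.float64(0.1097), np.int32(445), array([ 0.4403, -0.1471]))
side (array([ 0.5851, -0.2405,  0.0305]), np.float64(0.1098), np.int32(549), array([ 0.5843, -0.2443]))
side (array([ 0.4653, -0.3494,  0.0303]), np.float64(0.1096), np.int32(798), array([ 0.4659, -0.3528]))
side rim 48 ((0.5968308448791504, 0.3673061430454254), (0.09288430213928223, 0.029852602630853653), 88.53939056396484) [0.58280658 0.3205783 ] [0.61280754 0.41399801]
side rim 504 ((0.5251719951629639, 0.24062195420265198), (0.3492394685745239, 0.16436320543289185), 87.70985412597656) [0.43692686 0.06455956] [0.60559932 0.41633546]
```

Depth puts the tins at about (0.438,-0.143), (0.4645,-0.349) and (0.5845,-0.240). The radius of 30–31 mm and top at 108–109 mm match the given sizes. The tray is centred at (0.524,0.241), turned about -2°. Next I'll weigh the first tin.

```bash
cat >> h.py <<'E'
Q=[1,0,0,0]
T=[(.4381,-.1428),(.4645,-.349),(.5845,-.240)]
ZG=.046; ZUP=.19
def fz(n=25):
    f=[]; 
    for _ in range(n): f.append(np.array(current_force())); sleep(.02)
    f=np.array(f); return f[:,2].mean(), f[:,2].std()
def pick(i,weigh=True):
    x,y=T[i]
    move_ptp([x,y,ZUP],Q)
    if weigh: sleep(.3); f0=fz()
    servo_line([x,y,ZG],rate=.15)
    move_gripper(.05); 
    print("gap",current_finger_gap())
    servo_line([x,y,ZG+.02],rate=.06); servo_line([x,y,ZUP],rate=.15)
    if weigh:
        sleep(.4); f1=fz(); print("tin",i,f0,f1,"kg",(f0[0]-f1[0])/9.81, "t",current_clock(),"gap",current_finger_gap())
def putback(i):
    x,y=T[i]
    servo_line([x,y,ZG+.02],rate=.15); print("contact",servo_line([x,y,ZG-.003],rate=.03,contact_N=3),current_position()[2])
    move_gripper(.088); servo_line([x,y,ZUP],rate=.2); print("t",current_clock())
E
python3 - <<'E'
from h import *
pick(0)
E
```

```text
gap 0.0591699646168483
tin 0 (np.float64(0.04101920180399856), np.float64(0.536180665728034)) (np.float64(-1.035105664059063), np.float64(0.6239578418124817)) kg 0.10969672434893593 t 6.3333 gap 0.059244908372516135
```

Run:
```python
from h import *
putback(0); pick(1)
```

```text
contact True 0.04611031521749512
t 9.4417
gap 0.05924848570505443
tin 1 (np.float64(-0.03840295719055206), np.float64(0.4469493669537439)) (np.float64(-4.093325547594473), np.float64(0.4930128109708493)) kg 0.41334582980671974 t 14.9417 gap 0.05945644610533085
```

Run:
```python
from h import *
putback(1); pick(2)
```

```text
contact True 0.04616508378089011
t 18.0583
gap 0.05934866490517855
tin 2 (np.float64(0.07662724949223904), np.float64(0.5297664340051985)) (np.float64(-2.158077683924833), np.float64(0.5174816520511458)) kg 0.22779866803436002 t 23.4083 gap 0.059520179668582626
```

Measured 0.11, 0.41 and 0.23 kg, so tin 1 is the heaviest by a clear margin. Tin 2 is in hand and goes into the tray now.

```bash
cat >> h.py <<'E'
def place(x,y):
    move_ptp([x,y,ZUP],Q)
    servo_line([x,y,ZG+.02],rate=.15); print("contact",servo_line([x,y,ZG-.004],rate=.03,contact_N=3),current_position()[2])
    move_gripper(.088); servo_line([x,y,ZUP],rate=.2); print("t",current_clock())
E
python3 - <<'E'
from h import *
place(.527,.321)
c=capture("side");cv2.imwrite("pics/side1.png",c["image"]);X=cloud(c)
for o in tops(X,.1,.118,(.35,.65),(-.45,.45)): print(o)
E
```

```text
contact True 0.04610925976251552
t 28.5667
(array([0.5277, 0.3194, 0.031 ]), np.float64(0.1099), np.int32(162), array([0.5281, 0.3129]))
(array([ 0.4395, -0.1421,  0.0305]), np.float64(0.1098), np.int32(440), array([ 0.4401, -0.1467]))
(array([ 0.4655, -0.349 ,  0.0302]), np.float64(0.1096), np.int32(800), array([ 0.4659, -0.3524]))
```

View pics/side1.png

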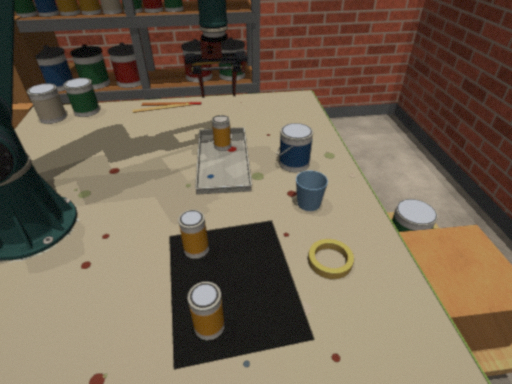

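The tin stands upright in the far half of the tray at (221,132). The other two are still on the mat at (194,234) and (206,310).

Run:
```python
from h import *
pick(0,weigh=False); place(.522,.171)
c=capture("side");X=cloud(c)
for o in tops(X,.1,.118,(.35,.65),(-.45,.45)): print(o)
pick(1)
x,y=T[1]
servo_line([x,y,.30],rate=.15); sleep(.5)
f=fz(); print(f,current_position(),current_finger_gap(),current_clock())
for n in("scene","side"):
    c=capture(n);cv2.imwrite(f"pics/{n}2.png",c["image"]);X=cloud(c)
    for a in tops(X,.1,.118,(.35,.65),(-.45,.45)): print(n,a)
    for a in tops(X,.078,.09,(.69,.85),(-.1,.1))+tops(X,.118,.13,(.65,.85),(.1,.3))+tops(X,.02,.03,(.65,.85),(-.3,-.12)): print(n,"other",a)
```

```text
gap 0.05903189942532156
contact True 0.04606232321581571
t 37.8167
(array([0.5265, 0.3183, 0.0314]), np.float64(0.1099), np.int32(163), array([0.528 , 0.3132]))
(array([0.5232, 0.1698, 0.0316]), np.float64(0.1099), np.int32(213), array([0.523, 0.165]))
(array([ 0.4655, -0.3492,  0.0305]), np.float64(0.1096), np.int32(798), array([ 0.4659, -0.3524]))
gap 0.05919224851113606
tin 1 (np.float64(-0.023047260601402938), np.float64(0.6480090627117925)) (np.float64(-4.1885508167958845), np.float64(0.42995642079222)) kg 0.42461809951014085 t 44.4167 gap 0.059196070162443444
(np.float64(-4.320887848037539), np.float64(0.4843442850602158)) [ 0.46449764 -0.34898699  0.30004355] 0.05930660037323674 46.2167
scene (array([0.5265, 0.3211, 0.0323]), np.float64(0.1083), np.int32(294), array([0.5281, 0.3178]))
scene (array([0.5223, 0.1711, 0.0319]), np.float64(0.1086), np.int32(325), array([0.5235, 0.1694]))
scene other (array([ 0.7509, -0.0089,  0.0443]), np.float64(0.0838), np.int32(219), array([ 0.7479, -0.0075]))
scene other (array([0.753 , 0.1906, 0.0515]), np.float64(0.1213), np.int32(1007), array([0.752 , 0.1889]))
scene other (array([ 0.7506, -0.2184,  0.0526]), np.float64(0.0238), np.int32(750), array([ 0.752 , -0.2198]))
side (array([0.5287, 0.3191, 0.0306]), np.float64(0.1098), np.int32(167), array([0.5279, 0.313 ]))
side other (array([ 0.7526, -0.009 ,  0.0445]), np.float64(0.0837), np.int32(210), array([ 0.7531, -0.0098]))
side other (array([0.754 , 0.1899, 0.0523]), np.float64(0.1228), np.int32(448), array([0.752 , 0.1856]))
side other (array([ 0.7514, -0.2193,  0.0527]), np.float64(0.0253), np.int32(660), array([ 0.7511, -0.2231]))
```

View pics/scene2.png

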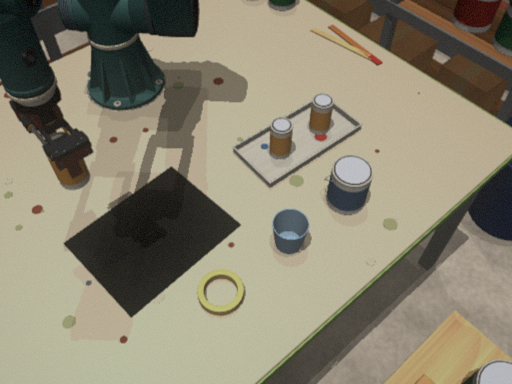

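View pics/side2.png

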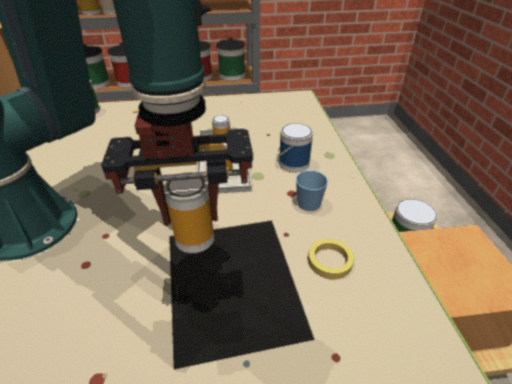

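The scene view shows both lighter tins upright in the tray at (281,138) and (320,113), with cup, tape and can where they were. The side view shows the heaviest tin upright in the gripper at (192,213), its underside about 0.257 m up.

Run:
```python
from h import *
print(np.abs(current_qvel()).max(),current_finger_gap(),current_clock()); close_job()
```

```text
0.0026433457562013377 0.059029945830304735 46.3167
the job is handed in; nothing more can be done
```

The job is done and handed in at 46.3 s, with the heaviest tin held up in the gripper and the two lighter ones standing in the tray.

- **Weighing:** I lifted each tin in turn and measured about 0.11, 0.41 and 0.23 kg. The heaviest came out at 0.42 kg when I lifted it again, so the choice is clear.
- **Lighter tins:** They stand upright in the tray at about (0.527, 0.320) and (0.523, 0.171), with their tops at the expected height.
- **Heaviest tin:** It is upright and still, with its underside about 0.26 m above the bench. The finger gap is steady at 59 mm and the wrist still carries its weight.
- **Everything else:** The cup, tape roll and can are within measuring error (about 2 mm) of where they started.

No check failed. The trained network found only one of the three tins, so I took all the tin positions from depth. In the last side view the gripper hid the nearer tray tin, so that tin's final check comes from the scene camera and an earlier side view.

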